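# Slide the bead case's cover home and bolt it

## Task

Close the bead case: with a fingertip push the loose cover board along its rails, over the bead compartments, until it drops into its notch and lies flat, then push the little bolt inwards over it as far as it goes. Do not pick the cover up off its rails, and leave everything else on the table where it is.

Things in the scene. Friction and masses are not known exactly. Their poses are not given: they have to be found in the camera images.
- case: wooden bead case fixed to the table: 290 mm along x, y from -60 to +104, walls 49.5 high; origin on the table, z up, +x = the way the cover closes. Two rails (y = -45 and +45) carry the cover: tops 46 mm above the table from x = -145 to 0, cut down to 38 mm from x = 0 to 135. Guide walls at y = -52 and 52, end wall at x = 135; nothing stands above 46 mm between them but the cover
- cover: loose plywood board 130 x 100 x 8 mm, about 0.16 kg; origin at the centre of its underside, x along the case's x. Starts parked on the high rails, underside at 46 mm, origin at case x = -78 to -45. Pushed to +x with under 2 N it tips nose-down about half-way, and its tail drops when its nose meets the end wall: underside then at 38 mm, origin near case x = 67
- cover_step (a point): middle of the top edge of the thumb step on the cover's tail. Its upright push face looks to the cover's -x, is 70 mm wide (y) and 18 high, from the board's top up to this point (26 mm above the board's underside); the point is on the face, 61 mm to -x of the cover's origin. The front of the step slopes down to the board
- notch (a point): centre of the notch's floor, 38 mm above the table, between four bead compartments: where the cover's origin comes to rest, within 3 mm; axes as the case's
- bolt (a joint): travel of the steel slide bolt, m: 0 to 0.005 at the start (open), 0.024 fully in, against a stop. It slides to the case's -y over the seated cover, stays where it is left, takes 2 N to push. An undropped cover blocks the bolt, and a closed bolt blocks the cover
- bolt_tab (a point): centre of the top of the bolt's upright tab, 80 mm above the table; the tab is 26 mm along the case's x, 8 along y, and reaches down to 50 mm. Push its outer face, which looks to the case's +y and lies 4 mm from this point, towards the case's -y. Beyond that face nothing of the case is higher than 49.5 mm
- spool_a: a wire spool with black flanges, 60 mm across and 55 tall, standing near the case; origin at the centre of its underside (bystander, leave it alone)
- spool_b: a wire spool, 60 mm across and 45 tall, standing on the table; origin at the centre of its underside (bystander, leave it alone)
- pliers: red-handled pliers lying flat on the table before the case, 165 mm long, 16 high; origin near the pivot (bystander, leave it alone)
- phone: a black phone 75 x 150 x 9 mm lying on the table; origin at the centre of its underside (bystander, leave it alone)
- bead_jar: a small jar 48 mm across and 60 tall standing near the case; origin at the centre of its underside (bystander, leave it alone)
- vial: a clear bead vial 77 x 22 x 20 mm lying in the side tray of the case; origin at the centre of its underside (bystander, leave it alone)
Mind the look-alikes: they are no part of the job. There is more than one size of the cover; the job needs the smallest.

How it is judged:
By the outcome, as a careful person would: the job done as asked, in the order asked, and still so for the second after the job is handed in, with the robot touching nothing.
It also fails if it takes over 42 s, if anything falls off the work surface, if the arm or the gripper's body presses on something with over 40 N, if the wrist force passes 120 N, or if a joint passes its speed limit or range.

## Robot

A 7-joint arm with a two-finger parallel gripper is mounted at the origin on the work surface. World frame = base frame: x ahead of the robot, y to its left, z up, the work surface at z = 0. Lengths are in m, angles in rad, forces in N, time in s.
With the tool pointing down it reaches from about 0.4 to 0.85 m from the base axis. Payload 4.5 kg.
Tool frame: the origin (TCP) lies midway between the tips of the shut fingers; the grasp point (between the pads) lies 19 mm behind it; z points along the fingers, y is the direction in which the jaws open and shut (so a half turn about z gives the same grasp; the last joint's range is limited). The gripper opens to 88 mm and grips with 3 to 60 N. Pads are 18 mm wide; open, the fingers measure 123 mm over their backs; the gripper's body (75 mm by 187 mm) begins 45 mm behind the grasp point.
Start: joints at [1.35, 0.689, -0.195, 1.565, 0.157, 0.902, -0.215], TCP at [0.158, -0.605, 0.239] pointing down, gripper open.
Joint ranges: [-3.01, 3.01], [-0.46, 2.08], [-1.47, 1.51], [0.13, 2.56], [-1, 4.14], [0.04, 2.09], [-2.66, 2.66]. Speed limits (rad/s): [2.57, 2.57, 3.14, 3.14, 3.14, 3.14, 3.14].

## Interface

Orientations are given as a unit quaternion [x, y, z, w].
In Python, from plant import get_state, snapshot, finish_job, regions_of gives the robot as it stands.
- The arm moves only by the tool send_rows, never from a script. Its argument "series" is a list of rows, each an object of numbers: "grip": the opening, from 0 (shut) to 1 (fully open); "dx", "dy", "dz": the shift along the tool's x, y, z in mm; "turn": the turn about the tool's z in rad. A call has 1 to 20 rows; each row shifts and turns the commanded pose from where the row before left it, along the tool's axes as they then stand; what a row does not reach is not made up. A row lasts 1/10 s, in which the tool goes at most 50 mm and 8.59 degrees, less where a joint would pass 70% of its speed; a pose out of reach is approached as far as the arm can. A call is refused whole if a number of a shift passes 50 or a number of a turn 0.15, either way. A call with a gripper value outside its range is refused whole. The fingers move at their own pace and stop on an object; "force" is the grip in N (left out, the last holds). Time passes only in rows, so rows that do not move let the fingers close. It gives the time, the measured TCP pose, the force and the opening at its end, in the units of the state.
- get_state(): the state, without advancing time (a new reading comes with each control period).
- snapshot(name): name is "scene" or "top" or "wrist"; returns a dict with "img" (400x640x3 uint8, red, green, blue), "depth" (400x640 float32, m along the optical axis (not along the pixel's ray), 0 where there is no reading), "fov_y" (degrees; the focal length in pixels is half the picture's height over the tangent of half this angle, whatever the lens; pixels are square), "cx", "cy" (the principal point, pixels), "R" (3x3) and "t" (3): a world point X has camera coordinates R X + t. Camera axes: x right, y down, z forward; pixel columns grow to the right and rows downward; lengths in m; the calibration is good to about 2 mm. A picture is of the moment at which its call begins.
- finish_job(): hands the job in, once; it reports no verdict.
Trained networks look in a picture, given as the dict that the camera call returned (one of the last four; its "shot" number tells which), for a name from the list of things; names that differ only in an ending like _2 or _b are one class to them, and where a whole thing is asked for, a point or a joint stands for the part that bears it (a point fixed in the world has none). Each returns a list of dicts, best first, with "score" (0 to 1); they miss things now and then, are a little off and sometimes report something else, mostly with a low value. They report only what shows in the picture. A call takes as long as a camera call. They do not tell look-alikes from the thing itself.
- regions_of(picture, target): "pixels" (400x640 bool, what is visible of it) and "extent" ([left, top, right, bottom] in pixels, round what is visible of it).
The state is a dict: "clock": time; "q": joint angles; "qd": joint speeds; "joint_torque": joint torques, N m; "tool_pos": TCP position; "eef_rot": TCP orientation; "contact_force": force on the tool from outside, world axes, zero at the start; "moment": the same for the moment, N m; "opening": opening from 0.0 (shut) to 1.0 (fully open).
Only numpy, scipy, OpenCV 4.12 (cv2) and the standard library are available. Lean on these libraries where they do the work, as an engineer would, in place of code of your own. Each camera call takes 0.05 s, during which the arm holds its last target.

## Working session

There is one attempt and no reset: what is moved stays moved. The work goes in short steps, Python scripts to look and compute and a tool call to move; the robot and the scene stay as the last step left them, time stands still between calls to the robot, and variables do not carry over. Pictures are saved under pics/ and viewed, and the job is handed in when it is done.

Besides the shell and the picture viewer there is one more tool, called in YAML: its name, and indented under it one key for each argument. send_rows: Moves the arm, as the interface text tells. Its arguments: {"type":"object","properties":{"series":{"type":"array","items":{"type":"object","properties":{"grip":{"type":"number"},"dx":{"type":"number"},"dy":{"type":"number"},"dz":{"type":"number"},"turn":{"type":"number"}}}},"force":{"type":"number"}},"required":["series"]}

```bash
mkdir -p pics; ls; cat > h.py <<'E'
import numpy as np, cv2, json
from plant import get_state, snapshot, finish_job, regions_of
def save(s,n): cv2.imwrite(f'pics/{n}.png', s['img'][:,:,::-1])
def K(s):
    f=200/np.tan(np.radians(s['fov_y'])/2); return f
def pts(s,mask=None):
    f=K(s); v,u=np.mgrid[0:400,0:640]; d=s['depth']
    P=np.stack([(u-s['cx'])*d/f,(v-s['cy'])*d/f,d],-1)
    W=(P-np.array(s['t']))@np.array(s['R'])
    W[d<=0]=np.nan
    return W
E
python3 - <<'E'
from h import *
st=get_state(); print(st)
for n in ['scene','top','wrist']:
    s=snapshot(n); save(s,n+'0'); np.savez(n+'0.npz',W=pts(s),img=s['img'])
    print(n,s['fov_y'],s['cx'],s['cy'],np.round(s['R'],3).tolist(),np.round(s['t'],3).tolist())
    for t in ['case','cover','bolt','spool_a','pliers','phone','bead_jar','vial']:
        try:
            for r in regions_of(s,t):
                m=r['pixels']; w=pts(s)[m]; print(t,round(r['score'],2),r['extent'],np.round(np.nanmedian(w,0),3), np.round(np.nanpercentile(w,[2,98],axis=0),3).tolist())
        except Exception as e: print(t,e)
E
```

```text
pics
{'clock': 0.0, 'q': array([ 1.34978159,  0.68998096, -0.19450749,  1.56632496,  0.15730522,
        0.90250775, -0.21508712]), 'qd': array([ 1.11191821e-04, -1.17882886e-03,  2.64442244e-04, -3.56509458e-06,
        1.52557058e-04,  1.10113258e-03,  4.25188963e-04]), 'joint_torque': array([-7.78030681e-04, -5.27568519e+01, -1.26708761e+00, -1.53433549e+01,
       -5.26528526e-02,  6.70194102e-03,  1.40100278e-04]), 'tool_pos': array([ 0.15733021, -0.60422628,  0.23791685]), 'eef_rot': array([ 9.91888319e-01,  1.27109109e-01, -1.86231771e-04, -8.95450982e-04]), 'contact_force': array([ 0.54975539, -0.40586464,  0.70715808]), 'moment': array([ 0.00455533,  0.00623504, -0.04568301]), 'opening': 0.9985251467142227}
scene 57.58874561565066 322.3642588075132 197.60641319201224 [[0.089, 0.996, -0.019], [0.645, -0.072, -0.761], [-0.759, 0.056, -0.649]] [-0.095, -0.317, 1.557]
cover 0.97 [285.9, 189.9, 338.1, 222.5] [0.593 0.01  0.053] [[0.529, -0.055, 0.046], [0.645, 0.079, 0.071]]
cover 0.92 [200.4, 185.6, 264.2, 230.9] [ 0.524 -0.239  0.01 ] [[0.434, -0.32, 0.002], [0.602, -0.152, 0.0
[... 1773 characters left out ...]
017]]
pliers 0.21 [307.4, 179.6, 356.6, 230.9] [0.586 0.015 0.054] [[0.533, -0.043, 0.049], [0.644, 0.079, 0.072]]
phone 0.64 [149.9, 242.5, 203.6, 272.5] [0.444 0.464 0.009] [[0.407, 0.391, 0.001], [0.484, 0.536, 0.014]]
phone 0.64 [305.3, 180.2, 359.1, 232.8] [0.586 0.015 0.054] [[0.533, -0.049, 0.049], [0.641, 0.081, 0.072]]
bead_jar 0.8 [252.9, 181.3, 270.0, 198.5] [0.63  0.208 0.059] [[0.611, 0.191, 0.024], [0.65, 0.229, 0.065]]
vial 0.72 [329.5, 223.7, 351.5, 243.4] [ 0.512 -0.007  0.026] [[0.495, -0.042, 0.02], [0.529, 0.023, 0.03]]
wrist 66.8928558515517 320.1195789676682 199.1032979102635 [[0.251, -0.968, 0.0], [-0.917, -0.238, 0.32], [-0.31, -0.081, -0.947]] [-0.624, -0.042, 0.389]
```

```bash
python3 - <<'E'
import cv2
a=cv2.imread('pics/scene0.png')[150:260,140:500]; cv2.imwrite('pics/scene0c.png',cv2.resize(a,None,fx=2.2,fy=2.2,interpolation=3))
a=cv2.imread('pics/top0.png')[140:300,230:400]; cv2.imwrite('pics/top0c.png',cv2.resize(a,None,fx=3.7,fy=3.7,interpolation=3))
E
```

```text
(no output)
```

View pics/top0.png

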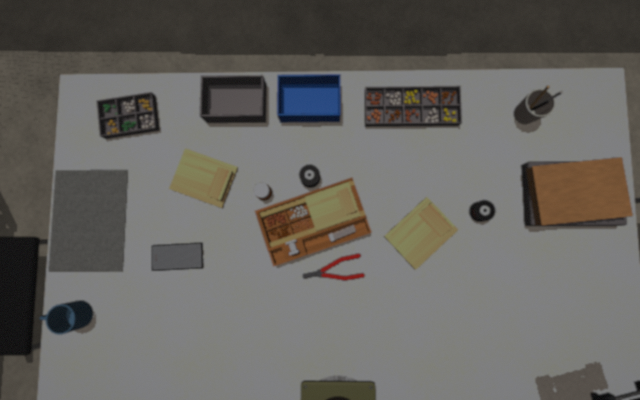

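View pics/scene0c.png

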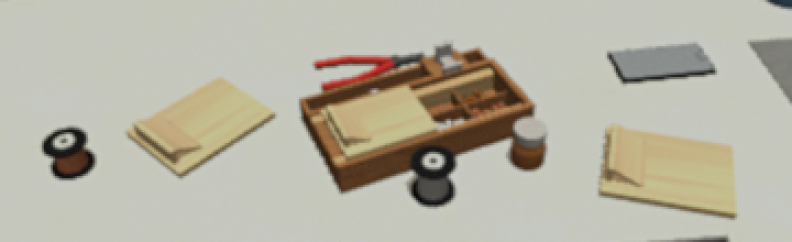

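View pics/top0c.png

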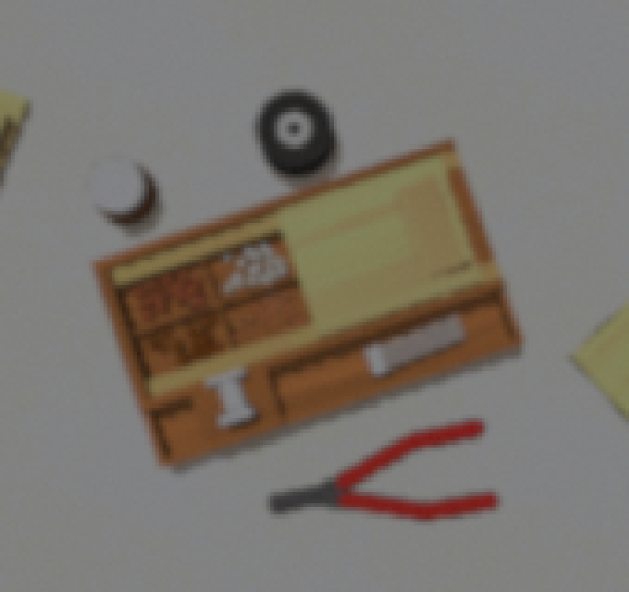

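The scene shows the case with the small cover parked on it, tail and step on its -y world side. The top view (case at about 257–368, 180–266) also has the bolt at 295,249 and the vial at 340,234. The two covers lying on the table are the larger look-alikes. Next I fit the case pose.

```bash
cat >> h.py <<'E'
def casefit(s):
    r=[r for r in regions_of(s,'case')]
    if not r: return None
    W=pts(s)[r[0]['pixels']]; W=W[np.isfinite(W[:,0])&(W[:,2]>0.03)&(W[:,2]<0.058)]
    rc=cv2.minAreaRect((W[:,:2]*1000).astype(np.float32)); return rc
def coverpts(s,near=(0.587,0.015)):
    for r in regions_of(s,'cover'):
        W=pts(s)[r['pixels']]; W=W[np.isfinite(W[:,0])]
        m=np.median(W,0)
        if abs(m[0]-near[0])<.09 and abs(m[1]-near[1])<.15: return r,W
    return None,None
E
python3 - <<'E'
from h import *
for n in ['top','scene']:
    s=snapshot(n)
    print(casefit(s), [ (r['score'],r['extent']) for r in regions_of(s,'case')])
    r,W=coverpts(s); rc=cv2.minAreaRect((W[W[:,2]>.045][:,:2]*1000).astype(np.float32)); print('cover',rc)
    hi=W[W[:,2]>.066]; print(len(hi),hi.mean(0))
    for r in regions_of(s,'bolt'):
        W=pts(s)[r['pixels']];hi=W[W[:,2]>.07];print('bolt',r['score'],len(hi),hi.mean(0))
E
```

```text
((544.2693481445312, 69.98497772216797), (163.70713806152344, 289.9529724121094), 18.793201446533203) [(0.91, [254.7, 179.6, 368.7, 267.7]), (0.51, [295.0, 245.3, 298.7, 254.2])]
cover ((585.5939331054688, 13.684715270996094), (102.88005065917969, 132.79188537597656), 19.205585479736328)
147 [ 0.60347274 -0.03399502  0.07020139]
((559.3681030273438, 73.49266052246094), (210.9479217529297, 291.9097595214844), 19.154190063476562) [(0.88, [276.2, 167.8, 381.7, 235.1])]
cover ((585.343505859375, 13.208442687988281), (105.05062103271484, 130.60891723632812), 18.90288734436035)
83 [ 0.60458521 -0.03756321  0.06953295]
bolt 0.39 24 [0.45933303 0.1172184  0.075785  ]
```

send_rows:
  series:
    - {"turn": -0.077, "grip": 0}
    - {"dx": 31, "dy": -24, "grip": 0}
    - {"dx": 31, "dy": -24, "grip": 0}
    - {"dx": 31, "dy": -24, "grip": 0}
    - {"dx": 31, "dy": -24, "grip": 0}
    - {"dx": 31, "dy": -24, "grip": 0}
    - {"dx": 31, "dy": -24, "grip": 0}
    - {"dx": 31, "dy": -24, "grip": 0}
    - {"dx": 31, "dy": -24, "grip": 0}
    - {"dx": 31, "dy": -24, "grip": 0}
    - {"dx": 31, "dy": -24, "grip": 0}
    - {"dx": 31, "dy": -24, "grip": 0}
    - {"dx": 31, "dy": -24, "grip": 0}
    - {"dx": 31, "dy": -24, "grip": 0}
    - {"dx": 31, "dy": -24, "grip": 0}
    - {"dx": 31, "dy": -24, "grip": 0}
    - {"dx": 31, "dy": -24, "grip": 0}
    - {"dx": 31, "dy": -24, "grip": 0}
    - {"dx": 31, "dy": -24, "grip": 0}
    - {"dx": 30, "dy": -20, "grip": 0}
  force: 40

```text
schema error: expected keys grip, dx, dy, dz, turn
```

send_rows:
  series:
    - {"grip": 0}
    - {"grip": 0}
    - {"grip": 0}

```text
schema error: expected keys grip, dx, dy, dz, turn
```

```bash
python3 - <<'E'
from h import *
st=get_state(); print(st['clock'],st['tool_pos'],st['eef_rot'],st['contact_force'],st['opening'])
s=snapshot('wrist'); save(s,'w1')
print(casefit(s), [ (r['score'],r['extent']) for r in regions_of(s,'case')])
r,W=coverpts(s); print('cover',r['extent'],cv2.minAreaRect((W[(W[:,2]>.045)][:,:2]*1000).astype(np.float32)))
hi=W[W[:,2]>.068]; print(len(hi),hi.mean(0), cv2.minAreaRect((hi[:,:2]*1000).astype(np.float32)))
for r in regions_of(s,'bolt'):
    W=pts(s)[r['pixels']];hi=W[W[:,2]>.07];print('bolt',r['score'],r['extent'],len(hi),hi.mean(0), cv2.minAreaRect((hi[:,:2]*1000).astype(np.float32)), hi[:,2].max())
E
```

```text
1.85 [ 0.15755113 -0.60486235  0.23873731] [9.91894408e-01 1.27064871e-01 8.29989386e-06 5.31861563e-05] [ 0.44697313  0.05923384 -0.43027555] 0.9937302247484695
None []Traceback (most recent call last):
  File "<stdin>", line 5, in <module>
TypeError: 'NoneType' object is not subscriptable
```

View pics/w1.png

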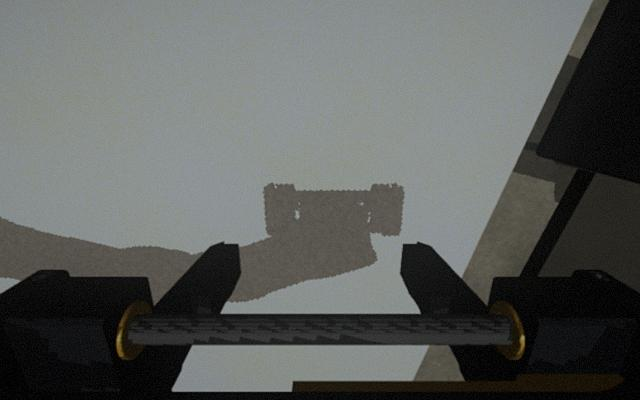

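The refused calls moved nothing; the wrist image shows only bare table and the open fingers. I'm resending with all keys in every row.

send_rows:
  series:
    - {"dx": 0, "dy": 0, "dz": 0, "turn": -0.077, "grip": 0}
    - {"dx": 31, "dy": -24, "dz": 0, "turn": 0, "grip": 0}
    - {"dx": 31, "dy": -24, "dz": 0, "turn": 0, "grip": 0}
    - {"dx": 31, "dy": -24, "dz": 0, "turn": 0, "grip": 0}
    - {"dx": 31, "dy": -24, "dz": 0, "turn": 0, "grip": 0}
    - {"dx": 31, "dy": -24, "dz": 0, "turn": 0, "grip": 0}
    - {"dx": 31, "dy": -24, "dz": 0, "turn": 0, "grip": 0}
    - {"dx": 31, "dy": -24, "dz": 0, "turn": 0, "grip": 0}
    - {"dx": 31, "dy": -24, "dz": 0, "turn": 0, "grip": 0}
    - {"dx": 31, "dy": -24, "dz": 0, "turn": 0, "grip": 0}
    - {"dx": 31, "dy": -24, "dz": 0, "turn": 0, "grip": 0}
    - {"dx": 31, "dy": -24, "dz": 0, "turn": 0, "grip": 0}
    - {"dx": 31, "dy": -24, "dz": 0, "turn": 0, "grip": 0}
    - {"dx": 31, "dy": -24, "dz": 0, "turn": 0, "grip": 0}
    - {"dx": 31, "dy": -24, "dz": 0, "turn": 0, "grip": 0}
    - {"dx": 31, "dy": -24, "dz": 0, "turn": 0, "grip": 0}
    - {"dx": 31, "dy": -24, "dz": 0, "turn": 0, "grip": 0}
    - {"dx": 31, "dy": -24, "dz": 0, "turn": 0, "grip": 0}
    - {"dx": 31, "dy": -24, "dz": 0, "turn": 0, "grip": 0}
    - {"dx": 30, "dy": -20, "dz": 0, "turn": 0, "grip": 0}
  force: 40

```text
clock: 4.05
tool_pos: [0.567, 0.0163, 0.2389]
eef_rot: [0.986, 0.166, 0.0, -0.0]
contact_force: [0.2, -0.1, -0.9]
opening: 0.005
```

send_rows:
  series:
    - {"dx": 0, "dy": 0, "dz": 0, "turn": 0, "grip": 0}
    - {"dx": 0, "dy": 0, "dz": 0, "turn": 0, "grip": 0}
    - {"dx": 0, "dy": 0, "dz": 0, "turn": 0, "grip": 0}

```text
clock: 4.35
tool_pos: [0.5655, 0.0125, 0.2386]
eef_rot: [0.986, 0.164, -0.001, 0.001]
contact_force: [-0.4, -0.8, -0.1]
opening: -0.0
```

```bash
python3 - <<'E'
from h import *
st=get_state(); print(st['clock'],st['tool_pos'],st['eef_rot'],st['contact_force'],st['opening'])
s=snapshot('wrist'); save(s,'w1')
np.savez('w1.npz',**{k:np.array(v) for k,v in s.items()})
print(casefit(s))
r,W=coverpts(s)
if r: 
  print('cover',r['extent'],cv2.minAreaRect((W[(W[:,2]>.045)][:,:2]*1000).astype(np.float32)))
  hi=W[W[:,2]>.068]; print(len(hi),hi.mean(0), cv2.minAreaRect((hi[:,:2]*1000).astype(np.float32)))
for r in regions_of(s,'bolt'):
    W=pts(s)[r['pixels']];hi=W[W[:,2]>.07]
    print('bolt',r['score'],r['extent'],len(hi))
    if len(hi)>5: print(hi.mean(0), cv2.minAreaRect((hi[:,:2]*1000).astype(np.float32)), hi[:,2].max())
E
```

```text
4.35 [0.5654652  0.01246566 0.23858206] [ 9.86413088e-01  1.64281767e-01 -6.30993737e-04  5.67908487e-04] [-0.41036531 -0.76894369 -0.06287947] -0.00048979005615963
((541.9271850585938, 68.85316467285156), (164.29400634765625, 290.9874267578125), 18.862276077270508)
cover [265.8, 110.0, 389.5, 201.7] ((584.4312744140625, 14.650291442871094), (100.27696990966797, 130.30369567871094), 18.974061965942383)
574 [ 0.60399647 -0.03812775  0.06945367] ((602.4163818359375, -37.57414627075195), (69.5345230102539, 11.806066513061523), 19.005393981933594)
bolt 0.65 [186.0, 207.2, 220.2, 243.7] 216
[0.4594169  0.11853964 0.07611955] ((458.460205078125, 119.031982421875), (7.989901542663574, 25.625104904174805), 20.55682945251465) 0.07971674443694013
```

View pics/w1.png

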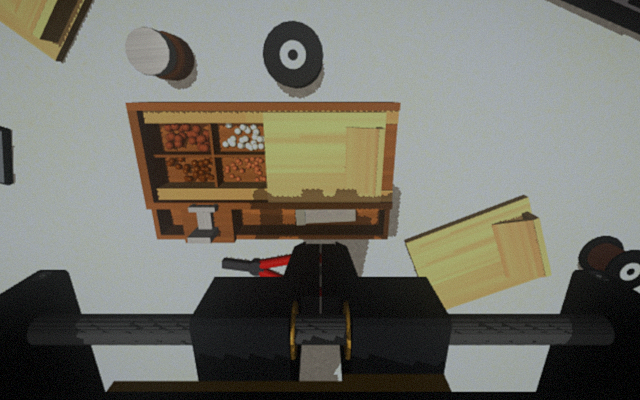

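The wrist picture shows the 100x130 cover at px 266–389 × 110–202 with its step on the right (345–382). The bolt tab is at about 203,220. Case pose agrees between views: origin about (563.8, 76.5) mm, yaw 18.9°, with the push face at case x of about -126. I go behind the step and down.

send_rows:
  series:
    - {"dx": 7, "dy": 35, "dz": 0, "turn": 0, "grip": 0}
    - {"dx": 6, "dy": 35, "dz": 0, "turn": 0, "grip": 0}
    - {"dx": 6, "dy": 34, "dz": 0, "turn": 0, "grip": 0}
    - {"dx": 0, "dy": 0, "dz": 40, "turn": 0, "grip": 0}
    - {"dx": 0, "dy": 0, "dz": 40, "turn": 0, "grip": 0}
    - {"dx": 0, "dy": 0, "dz": 40, "turn": 0, "grip": 0}
    - {"dx": 0, "dy": 0, "dz": 30, "turn": 0, "grip": 0}
    - {"dx": 0, "dy": 0, "dz": 15, "turn": 0, "grip": 0}
    - {"dx": 0, "dy": 0, "dz": 11, "turn": 0, "grip": 0}
    - {"dx": 0, "dy": 0, "dz": 0, "turn": 0, "grip": 0}
    - {"dx": 0, "dy": 0, "dz": 0, "turn": 0, "grip": 0}
    - {"dx": 0, "dy": 0, "dz": 0, "turn": 0, "grip": 0}

```text
clock: 5.75
tool_pos: [0.6193, -0.0782, 0.0643]
eef_rot: [0.986, 0.165, 0.001, 0.0]
contact_force: [-0.4, 0.5, 0.1]
opening: 0.005
```

```bash
cat >> h.py <<'E'
O=np.array([563.8,76.5]); A=np.radians(18.9); cx_=np.array([-np.sin(A),np.cos(A)]); cy_=np.array([-np.cos(A),-np.sin(A)])
def tocase(p): d=np.asarray(p)[...,:2]*1000-O; return np.stack([d@cx_,d@cy_],-1)
def st():
    s=get_state(); print(round(s['clock'],2),'case',np.round(tocase(s['tool_pos']),1),'z',round(s['tool_pos'][2]*1000,1),'F',np.round(s['contact_force'],1),s['eef_rot'].round(4))
E
python3 - <<'E'
from h import *
st(); s=snapshot('wrist'); save(s,'w2')
E
```

```text
5.75 case [-164.4   -2.4] z 64.3 F [-0.4  0.5  0.1] [9.863e-01 1.651e-01 1.400e-03 4.000e-04]
```

View pics/w2.png

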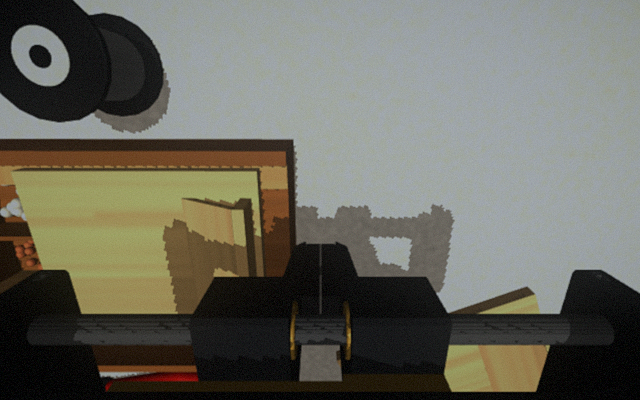

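The fingertip (px 320,245) stands free behind the step (px 245,235). I advance gently and push.

send_rows:
  series:
    - {"dx": -2, "dy": -5, "dz": 1, "turn": 0, "grip": 0}
    - {"dx": 0, "dy": -5, "dz": 1, "turn": 0, "grip": 0}
    - {"dx": 0, "dy": -5, "dz": 0, "turn": 0, "grip": 0}
    - {"dx": 0, "dy": -5, "dz": 0, "turn": 0, "grip": 0}
    - {"dx": 0, "dy": -5, "dz": 0, "turn": 0, "grip": 0}
    - {"dx": 0, "dy": -5, "dz": 0, "turn": 0, "grip": 0}
    - {"dx": 0, "dy": -5, "dz": 0, "turn": 0, "grip": 0}
    - {"dx": 0, "dy": -5, "dz": 0, "turn": 0, "grip": 0}
    - {"dx": 0, "dy": 0, "dz": 0, "turn": 0, "grip": 0}

```text
clock: 6.7
tool_pos: [0.6029, -0.0397, 0.0607]
eef_rot: [0.986, 0.166, -0.0, -0.0]
contact_force: [-0.1, -1.4, 0.3]
opening: 0.003
```

```bash
python3 - <<'E'
from h import *
st(); s=snapshot('wrist'); save(s,'w3')
r,W=coverpts(s); 
if r:
  print(np.percentile(tocase(W),[2,50,98],axis=0).round(1),np.percentile(W[:,2],[2,98]))
E
```

```text
6.7 case [-122.6    0.7] z 60.7 F [-0.1 -1.4  0.3] [ 9.862e-01  1.658e-01 -1.000e-04 -3.000e-04]
[[-142.7  -59.6]
 [ -16.1  -32.1]
 [  99.8  101. ]] [0.00520489 0.04793636]
```

View pics/w3.png

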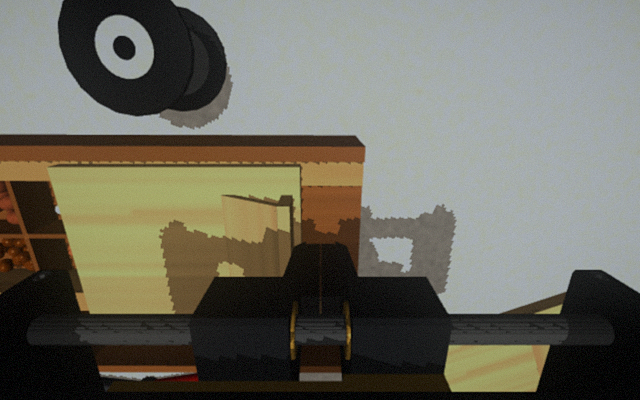

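Contact made (1.4 N) and the tail has left the case's end wall by about 60 px. Pushing on.

send_rows:
  series:
    - {"dx": 0, "dy": -5, "dz": -1, "turn": 0, "grip": 0}
    - {"dx": 0, "dy": -5, "dz": -1, "turn": 0, "grip": 0}
    - {"dx": 0, "dy": -5, "dz": 0, "turn": 0, "grip": 0}
    - {"dx": 0, "dy": -5, "dz": 0, "turn": 0, "grip": 0}
    - {"dx": 0, "dy": -5, "dz": 0, "turn": 0, "grip": 0}
    - {"dx": 0, "dy": -5, "dz": 0, "turn": 0, "grip": 0}
    - {"dx": 0, "dy": -5, "dz": 0, "turn": 0, "grip": 0}
    - {"dx": 0, "dy": -5, "dz": 0, "turn": 0, "grip": 0}
    - {"dx": 0, "dy": -5, "dz": 0, "turn": 0, "grip": 0}
    - {"dx": 0, "dy": -5, "dz": 0, "turn": 0, "grip": 0}
    - {"dx": 0, "dy": -5, "dz": 0, "turn": 0, "grip": 0}
    - {"dx": 0, "dy": -5, "dz": 0, "turn": 0, "grip": 0}
    - {"dx": 0, "dy": -5, "dz": 0, "turn": 0, "grip": 0}
    - {"dx": 0, "dy": 0, "dz": 0, "turn": 0, "grip": 0}

```text
clock: 8.2
tool_pos: [0.5816, 0.0218, 0.0627]
eef_rot: [0.986, 0.166, -0.0, -0.0]
contact_force: [-0.0, 0.1, -0.8]
opening: 0.004
```

```bash
python3 - <<'E'
from h import *
st(); s=snapshot('wrist'); save(s,'w4')
s=snapshot('scene'); a=s['img'][150:260,220:420,::-1]; cv2.imwrite('pics/s4.png',cv2.resize(a,None,fx=3.8,fy=3.8,interpolation=3))
r,W=coverpts(s)
if r:
  c=tocase(W); print(np.percentile(c,[2,50,98],axis=0).round(1))
  for a in range(-120,140,15):
    m=(c[:,0]>a)&(c[:,0]<a+15)&(abs(c[:,1])<40)
    if m.sum()>5: print(a,m.sum(),np.median(W[m,2]).round(4))
E
```

```text
8.2 case [-57.5   0.9] z 62.7 F [-0.   0.1 -0.8] [ 9.862e-01  1.658e-01 -2.000e-04 -4.000e-04]
[[-46.2 -48.7]
 [ 18.8  -9.7]
 [ 81.5  51.8]]
-60 20 0.0557
-45 75 0.0709
-30 71 0.0631
-15 69 0.0546
0 80 0.0518
15 80 0.0505
30 76 0.0493
45 79 0.0474
60 75 0.0462
75 37 0.0447
```

View pics/w4.png

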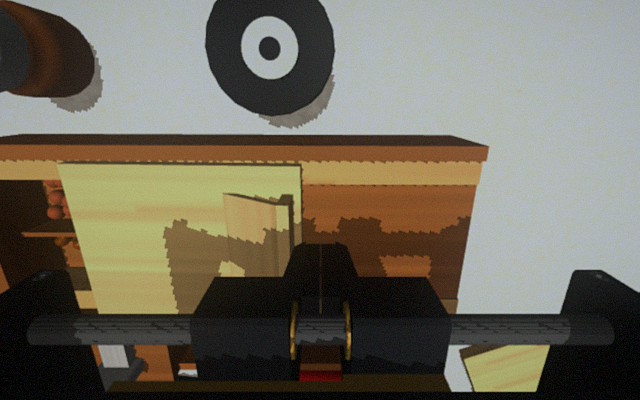

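View pics/s4.png

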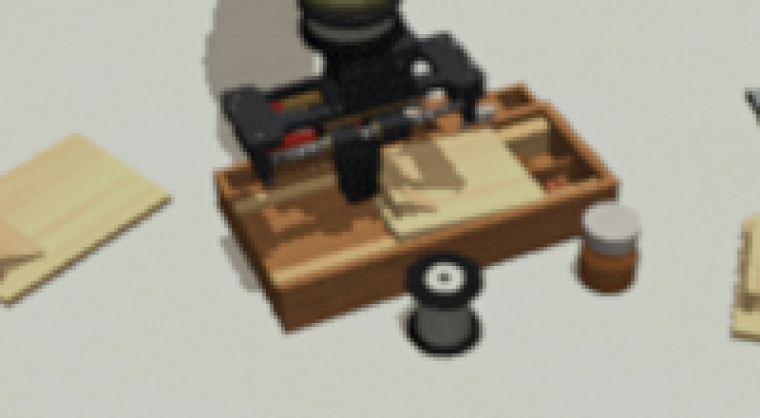

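The nose has tipped down (heights fall from 55 to 45 mm along the board) and the tip pushes the face squarely. About 51 mm remains.

send_rows:
  series:
    - {"dx": 0, "dy": -5, "dz": 0, "turn": 0, "grip": 0}
    - {"dx": 0, "dy": -5, "dz": 0, "turn": 0, "grip": 0}
    - {"dx": 0, "dy": -5, "dz": 0, "turn": 0, "grip": 0}
    - {"dx": 0, "dy": -5, "dz": 0, "turn": 0, "grip": 0}
    - {"dx": 0, "dy": -5, "dz": 0, "turn": 0, "grip": 0}
    - {"dx": 0, "dy": -5, "dz": 0, "turn": 0, "grip": 0}
    - {"dx": 0, "dy": -5, "dz": 0, "turn": 0, "grip": 0}
    - {"dx": 0, "dy": -4, "dz": 0, "turn": 0, "grip": 0}
    - {"dx": 0, "dy": -3, "dz": 0, "turn": 0, "grip": 0}
    - {"dx": 0, "dy": -3, "dz": 0, "turn": 0, "grip": 0}
    - {"dx": 0, "dy": 0, "dz": 0, "turn": 0, "grip": 0}

```text
clock: 9.45
tool_pos: [0.5672, 0.0637, 0.0627]
eef_rot: [0.986, 0.165, -0.0, -0.0]
contact_force: [-0.2, -0.3, -0.3]
opening: 0.002
```

```bash
cat > look.py <<'E'
import sys
from h import *
k=sys.argv[1]
st(); s=snapshot('wrist'); save(s,'w'+k)
s=snapshot('scene'); a=s['img'][150:260,220:420,::-1]; cv2.imwrite(f'pics/s{k}.png',cv2.resize(a,None,fx=3.8,fy=3.8,interpolation=3))
r,W=coverpts(s,(0.55,0.08))
if r:
  c=tocase(W); print(np.percentile(c,[2,50,98],axis=0).round(1))
  for a in range(-120,150,15):
    m=(c[:,0]>a)&(c[:,0]<a+15)&(abs(c[:,1])<40)
    if m.sum()>5: print(a,m.sum(),np.median(W[m,2]).round(4))
E
python3 look.py 5
```

```text
9.45 case [-13.2   0.9] z 62.7 F [-0.2 -0.3 -0.3] [ 9.862e-01  1.655e-01 -0.000e+00 -2.000e-04]
[[ -4.8 -48.6]
 [ 60.4  -9.6]
 [122.3  47.8]]
-15 44 0.0526
0 68 0.0658
15 68 0.0582
30 69 0.0509
45 76 0.0495
60 76 0.0485
75 80 0.0477
90 75 0.0465
105 76 0.0456
120 25 0.0445
```

View pics/s5.png

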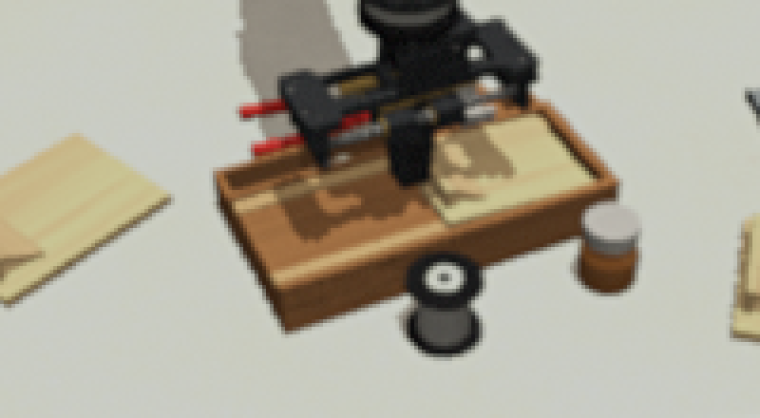

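View pics/w5.png

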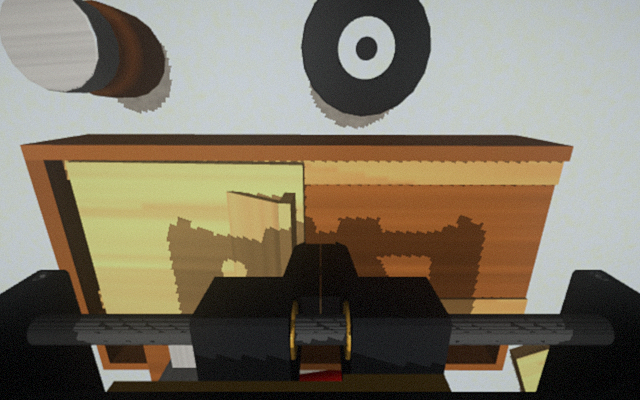

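The tail is still on the edge (tail at about x = -5) and the nose is about 8 mm from the end wall. I lower the tip a little for contact and push on.

send_rows:
  series:
    - {"dx": 0, "dy": -1, "dz": 2, "turn": 0, "grip": 0}
    - {"dx": 0, "dy": -2, "dz": 0, "turn": 0, "grip": 0}
    - {"dx": 0, "dy": -2, "dz": 0, "turn": 0, "grip": 0}
    - {"dx": 0, "dy": -2, "dz": 0, "turn": 0, "grip": 0}
    - {"dx": 0, "dy": -1, "dz": 0, "turn": 0, "grip": 0}
    - {"dx": 0, "dy": 0, "dz": 0, "turn": 0, "grip": 0}
    - {"dx": 0, "dy": 0, "dz": 0, "turn": 0, "grip": 0}

```text
clock: 10.3
tool_pos: [0.5647, 0.0709, 0.0607]
eef_rot: [0.986, 0.165, -0.0, -0.0]
contact_force: [-0.4, 0.3, -0.2]
opening: 0.002
```

```bash
python3 look.py 6
```

```text
10.3 case [-5.6  1. ] z 60.7 F [-0.4  0.3 -0.2] [ 9.863e-01  1.653e-01 -0.000e+00 -1.000e-04]
[[  3.2 -44.2]
 [ 69.1  -7.2]
 [127.8  48.3]]
0 84 0.0494
15 59 0.0548
30 63 0.0491
45 85 0.0448
60 83 0.0449
75 73 0.0456
90 81 0.0446
105 79 0.045
120 55 0.0445
```

View pics/w6.png

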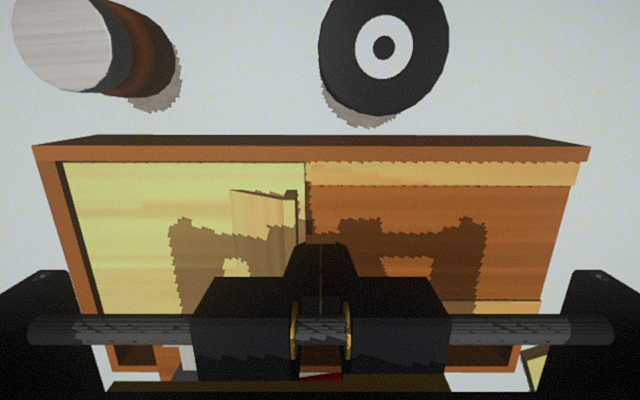

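Board top is now uniform at about 45 mm (underside 37–38), so the cover has dropped flat, with the tail just past the rail cut. I back off, rise and go over to beyond the bolt tab's outer face.

send_rows:
  series:
    - {"dx": 0, "dy": 6, "dz": 0, "turn": 0, "grip": 0}
    - {"dx": 0, "dy": 6, "dz": -10, "turn": 0, "grip": 0}
    - {"dx": 0, "dy": 0, "dz": -35, "turn": 0, "grip": 0}
    - {"dx": 0, "dy": 0, "dz": -35, "turn": 0, "grip": 0}
    - {"dx": -20, "dy": -18, "dz": -5, "turn": 0, "grip": 0}
    - {"dx": -25, "dy": -22, "dz": 0, "turn": 0, "grip": 0}
    - {"dx": -25, "dy": -22, "dz": 0, "turn": 0, "grip": 0}
    - {"dx": -22, "dy": -20, "dz": 0, "turn": 0, "grip": 0}
    - {"dx": -20, "dy": -10, "dz": 0, "turn": 0, "grip": 0}
    - {"dx": 0, "dy": 0, "dz": 0, "turn": 0, "grip": 0}
    - {"dx": 0, "dy": 0, "dz": 0, "turn": 0, "grip": 0}

```text
clock: 11.55
tool_pos: [0.4338, 0.1095, 0.1463]
eef_rot: [0.986, 0.165, 0.001, 0.0]
contact_force: [-0.0, -0.1, 0.3]
opening: 0.005
```

```bash
python3 - <<'E'
from h import *
st(); s=snapshot('wrist'); save(s,'w7')
for r in regions_of(s,'bolt'):
    W=pts(s)[r['pixels']];hi=W[W[:,2]>.07]
    print('bolt',r['score'],r['extent'],len(hi))
    if len(hi)>5:
        top=hi[hi[:,2]>.077]; print(tocase(np.median(hi,0)), np.percentile(tocase(top),[1,50,99],axis=0).round(1), hi[:,2].max())
r,W=coverpts(s,(0.55,0.1))
if r: print(cv2.minAreaRect((tocase(W[(W[:,2]<.049)&(W[:,2]>.03)])).astype(np.float32)),np.median(W[:,2]))
E
```

```text
11.55 case [ 73.4 112.3] z 146.3 F [-0.  -0.1  0.3] [9.863e-01 1.650e-01 1.000e-03 1.000e-04]
bolt 0.96 [300.3, 138.6, 339.9, 184.7] 450
[74.83187584 85.68429256] [[62.6 82.6]
 [75.  86.6]
 [87.3 90.1]] 0.07935283681614189
((67.11646270751953, 6.920001983642578), (135.694091796875, 89.89114379882812), 0.5767886638641357) 0.04403191342914399
```

View pics/w7.png

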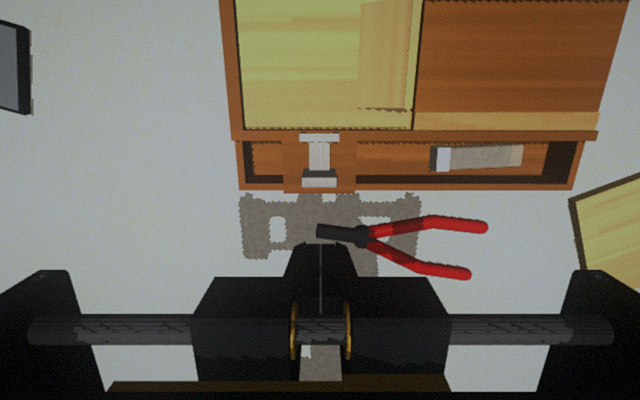

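Cover is seated flat at centre x about 67. The bolt tab (px 319,180) lies straight ahead of the fingertip (320,245), with its outer face at case y of about 90. I go down, then push.

send_rows:
  series:
    - {"dx": 0, "dy": -1, "dz": 35, "turn": 0, "grip": 0}
    - {"dx": 0, "dy": 0, "dz": 30, "turn": 0, "grip": 0}
    - {"dx": 0, "dy": 0, "dz": 15, "turn": 0, "grip": 0}
    - {"dx": 0, "dy": 0, "dz": 3, "turn": 0, "grip": 0}
    - {"dx": 0, "dy": 0, "dz": 0, "turn": 0, "grip": 0}
    - {"dx": 4, "dy": 0, "dz": 0, "turn": 0, "grip": 0}
    - {"dx": 4, "dy": 0, "dz": 0, "turn": 0, "grip": 0}
    - {"dx": 4, "dy": 0, "dz": 0, "turn": 0, "grip": 0}
    - {"dx": 4, "dy": 0, "dz": 0, "turn": 0, "grip": 0}
    - {"dx": 4, "dy": 0, "dz": 0, "turn": 0, "grip": 0}
    - {"dx": 4, "dy": 0, "dz": 0, "turn": 0, "grip": 0}
    - {"dx": 0, "dy": 0, "dz": 0, "turn": 0, "grip": 0}

```text
clock: 12.9
tool_pos: [0.4561, 0.1188, 0.0627]
eef_rot: [0.986, 0.165, 0.001, -0.0]
contact_force: [-0.4, 0.5, 0.3]
opening: 0.003
```

```bash
python3 - <<'E'
from h import *
st(); s=snapshot('wrist'); save(s,'w8')
E
```

```text
12.9 case [75.  88.2] z 62.7 F [-0.4  0.5  0.3] [ 9.863e-01  1.651e-01  7.000e-04 -1.000e-04]
```

View pics/w8.png

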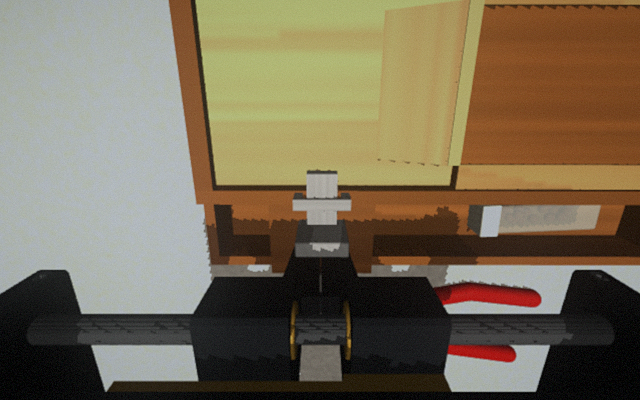

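The bolt (px 322,185) is already sliding over the cover edge. I keep going to the stop.

send_rows:
  series:
    - {"dx": 3, "dy": 0, "dz": 0, "turn": 0, "grip": 0}
    - {"dx": 3, "dy": 0, "dz": 0, "turn": 0, "grip": 0}
    - {"dx": 2, "dy": 0, "dz": 0, "turn": 0, "grip": 0}
    - {"dx": 0, "dy": 0, "dz": 0, "turn": 0, "grip": 0}

```text
clock: 13.35
tool_pos: [0.4622, 0.121, 0.0626]
eef_rot: [0.986, 0.165, -0.001, 0.0]
contact_force: [-2.2, -0.8, 0.9]
opening: -0.0
```

send_rows:
  series:
    - {"dx": 2, "dy": 0, "dz": 0, "turn": 0, "grip": 0}
    - {"dx": 0, "dy": 0, "dz": 0, "turn": 0, "grip": 0}

```text
clock: 13.55
tool_pos: [0.4622, 0.121, 0.0626]
eef_rot: [0.986, 0.165, -0.002, 0.001]
contact_force: [-6.5, -1.2, 4.3]
opening: 0.004
```

send_rows:
  series:
    - {"dx": 2, "dy": 0, "dz": 0, "turn": 0, "grip": 0}
    - {"dx": 0, "dy": 0, "dz": 0, "turn": 0, "grip": 0}

```text
clock: 13.75
tool_pos: [0.4623, 0.121, 0.0626]
eef_rot: [0.986, 0.165, -0.004, 0.001]
contact_force: [-8.3, -1.9, 7.0]
opening: 0.006
```

```bash
python3 - <<'E'
from h import *
st(); s=snapshot('wrist'); save(s,'w9')
for r in regions_of(s,'bolt'):
    W=pts(s)[r['pixels']]; c=tocase(W); print('bolt',r['score'],r['extent'])
    for lo,hi in [(.07,.09),(.049,.06)]:
        m=(W[:,2]>lo)&(W[:,2]<hi); print(m.sum(), np.percentile(c[m],[1,50,99],axis=0).round(1).tolist() if m.sum()>5 else '')
s=snapshot('scene'); a=s['img'][140:260,220:420,::-1]; cv2.imwrite('pics/s9.png',cv2.resize(a,None,fx=3.8,fy=3.8,interpolation=3))
E
```

```text
13.75 case [75.  81.6] z 62.6 F [-8.3 -1.9  7. ] [ 9.862e-01  1.652e-01 -4.300e-03  9.000e-04]
bolt 0.65 [293.9, 170.1, 350.3, 258.4]
1083 [[62.4, 62.0], [74.5, 64.2], [87.3, 69.6]]
1351 [[63.6, 34.3], [74.9, 45.5], [85.8, 62.9]]
```

View pics/w9.png

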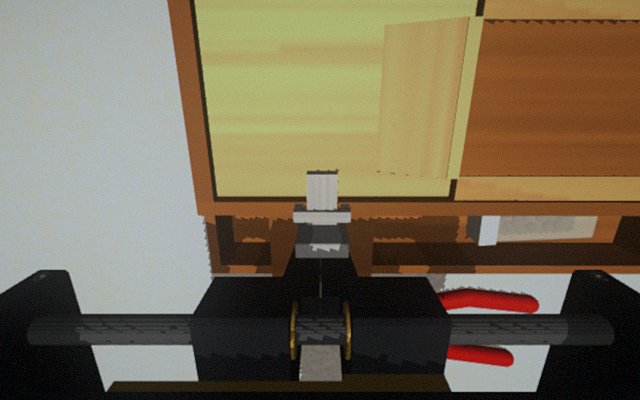

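View pics/s9.png

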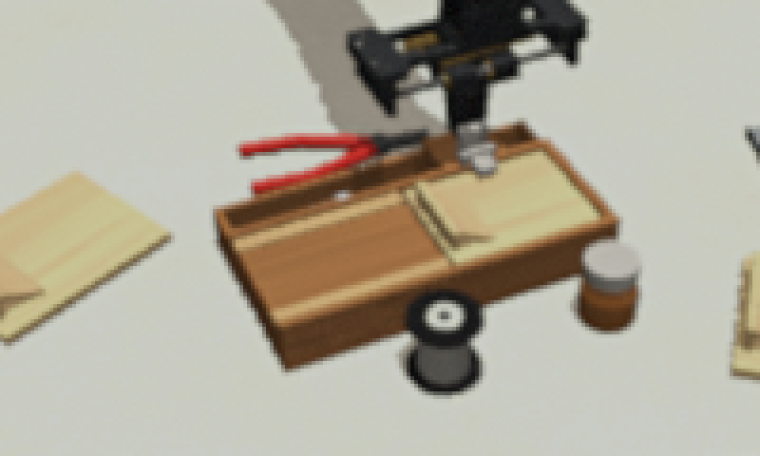

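Tab now spans y 62–70, down from 82.6–90. That is about 20.4 mm of travel, and it stayed put while the force rose to 8 N, so it is on the stop. I withdraw and check.

send_rows:
  series:
    - {"dx": -5, "dy": 0, "dz": 0, "turn": 0, "grip": 0}
    - {"dx": -10, "dy": 0, "dz": 0, "turn": 0, "grip": 0}
    - {"dx": -15, "dy": 0, "dz": 0, "turn": 0, "grip": 0}
    - {"dx": 0, "dy": 0, "dz": -30, "turn": 0, "grip": 0}
    - {"dx": 0, "dy": 0, "dz": -40, "turn": 0, "grip": 0}
    - {"dx": 0, "dy": 0, "dz": -40, "turn": 0, "grip": 0}
    - {"dx": 0, "dy": 0, "dz": -30, "turn": 0, "grip": 0}
    - {"dx": 0, "dy": 0, "dz": 0, "turn": 0, "grip": 0}
    - {"dx": 0, "dy": 0, "dz": 0, "turn": 0, "grip": 0}

```text
clock: 14.8
tool_pos: [0.4387, 0.1128, 0.2031]
eef_rot: [0.986, 0.165, 0.001, -0.0]
contact_force: [-0.8, 0.5, -0.1]
opening: 0.007
```

```bash
python3 - <<'E'
from h import *
st(); s=snapshot('wrist'); save(s,'w10')
for r in regions_of(s,'bolt'):
    W=pts(s)[r['pixels']]; c=tocase(W); m=W[:,2]>.077; print('bolt',r['score'], np.percentile(c[m],[1,50,99],axis=0).round(1).tolist() if m.sum()>5 else '')
W=pts(s);c=tocase(W)
for a in range(5,140,10):
    m=(abs(c[...,0]-a)<4)&(abs(c[...,1])<30)&(W[...,2]>.02)
    if m.sum()>5: print(a,np.median(W[m][:,2]).round(4),end='; ')
E
```

```text
14.8 case [ 74.9 106.6] z 203.1 F [-0.8  0.5 -0.1] [ 9.863e-01  1.651e-01  1.300e-03 -2.000e-04]
bolt 0.63 [[62.5, 62.9], [75.0, 66.6], [87.4, 70.1]]
5 0.0617; 15 0.0609; 25 0.0555; 35 0.0502; 45 0.0446; 55 0.0437; 65 0.0436; 75 0.0437; 85 0.0437; 95 0.0438; 105 0.0438; 115 0.0438; 125 0.0437; 135 0.046;
```

View pics/w10.png

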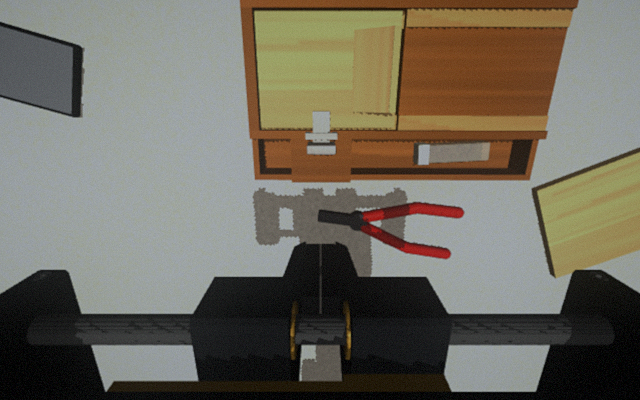

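The cover lies flat (top level at 43.7 mm), the bolt covers its edge (px 321,122), and the pliers, vial and phone are unmoved. Handing in.

```bash
python3 -c "
from h import *
print(finish_job())"
```

```text
the job is handed in; nothing more can be done
None
```

The bead case is closed: the cover lies flat in its notch and the bolt is pushed in over it. I handed the job in at about 15 s of the 42 s allowed.

- **Cover:** I pushed it by its step with the shut fingertips, and it tipped and dropped as described. Its top reads level at about 44 mm along its length, against 46 mm expected. Its centre is at case x of about 67 mm. It was never lifted off its rails.
- **Bolt:** I pushed it by its tab until it stopped. The tab moved about 20 mm, then stayed put while the push rose to about 8 N sideways. That fits the stop if the bolt started about 4 mm in, but I could not read its start position directly.
- **Bystanders:** The pliers, vial and phone look unmoved in the last wrist picture. The spool by the case and the jar looked in place in the scene picture taken just before withdrawing. I did not measure any of them or recheck spool_b.
- **Problems:** My first two move calls were refused for missing keys and moved nothing. One cover detection at close range was wrong, so I ignored it and used the scene camera instead.

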